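Pin the tart press arm and clip the pin

ROBOT

A 6-joint arm with a two-finger parallel gripper is mounted at the origin on the work surface. World frame = base frame: x ahead of the robot, y to its left, z up, the work surface at z = 0. Lengths are in m, angles in rad, forces in N, time in s.
With the tool pointing down it reaches from about 0.225 to 0.875 m from the base axis. Payload 3.4 kg.
Tool frame: the origin (TCP) lies between the finger pads; the fingertips stand 25 mm ahead of it and the grasp point (between the pads) lies 6 mm ahead of it; z points along the fingers, y is the line along which they close (so a half turn about z gives the same grasp; the last joint's range is limited). The gripper opens to 85 mm and grips with 20 to 120 N. Pads are 22 mm wide; open, the fingers measure 114 mm over their backs; the gripper's body (76 mm by 85 mm) begins 54 mm behind the grasp point. The pads swing forward as they close: fully open they stand 13 mm farther back than shut.
Start: joints at [-1.369, 0.276, 1.505, -0, 1.361, -0.121], TCP at [0.182, -0.545, 0.256] pointing down, gripper open.
Joint ranges: [-2.89, 2.89], [-0.75, 2.08], [0.22, 2.7], [-1.18, 4.32], [0.11, 2.71], [-2.7, 2.7]. Speed limits (rad/s): [2.57, 2.57, 3.14, 3.14, 3.14, 3.14].

INTERFACE

Orientations are given as [roll, pitch, yaw] about the fixed x, y, z axes, in that order (R = Rz(yaw) Ry(pitch) Rx(roll)).
In Python, from plant import r, imaging, spotter gives the robot as it stands. The module is installed in compiled form; this text tells all that it offers.
- The arm moves only by the tool send_rows, never from a script. Its argument "deltas" is a list of rows, each a list of 3 entries, a list of its own where there are three numbers: the opening in per cent of the stroke, from 0 (shut) to 100 (fully open), then the shift along the tool's x, y, z in cm, then the turn, a rotation vector about the tool's x, y, z in rad. In form: [[claw, [x, y, z], [wx, wy, wz]], ...]. A call has 1 to 12 rows; each row shifts and turns the commanded pose from where the row before left it, along the tool's axes as they then stand; what a row does not reach is not made up. A row lasts 1/12 s, in which the tool goes at most 41.7 mm and 7.16 degrees, less where a joint would pass 70% of its speed; a pose out of reach is approached as far as the arm can. A call with a gripper value outside its range is refused whole. The fingers move at their own pace and stop on an object; "grip_force" is the grip in N (left out, the last holds). Time passes only in rows, so rows that do not move let the fingers close. It gives the time, the measured TCP pose, the force, the opening and the grip force at its end, in the units of the state.
- r.read_state(): the state, without advancing time (a new reading comes with each control period).
- imaging.camera(name): name is "scene" or "top" or "wrist"; returns the picture (420x560x3 uint8, blue, green, red); there is no depth.
- imaging.camera_info(name): a dict with "fx", "fy", "cx", "cy" (pixels), "origin" and "attitude" of the camera in the world. Camera axes: x right, y down, z forward; pixel columns grow to the right and rows downward; lengths in m; the calibration is good to about 2 mm. A picture is of the moment at which its call begins: read the wrist's pose just before it. camera_info takes no time and is no camera call; for the wrist camera it gives the pose at the moment of the call.
- r.hand_in(): hands the job in; it is judged then, once.
Trained networks look in the newest picture that a camera, given by its name, has taken for a name from the list of things; names that differ only in an ending like _2 or _b are one class to them, and where a whole thing is asked for, a point or a joint stands for the part that bears it (a point fixed in the world has none). Each returns a list of dicts, best first, with "p" (0 to 1); they miss things now and then, are a little off and sometimes report something else, mostly with a low value. They report only what shows in the picture. A call takes as long as a camera call. They do not tell look-alikes from the thing itself.
- spotter.find_in(camera, name): "pixel" ([column, row] in pixels, amid what is visible of it).
- spotter.outline_of(camera, name): "region" (420x560 bool, what is visible of it) and "pixel" ([column, row] in pixels, amid what is visible of it).
The state is a dict: "clock": time; "joint_positions": joint angles; "dq": joint speeds; "joint_efforts": joint torques, N m; "position": TCP position; "tcp_rot": TCP orientation; "force": force on the tool from outside, world axes, zero at the start; "torque": the same for the moment, N m; "finger_gap": opening from 0.0 (shut) to 1.0 (fully open); "gripper_force": force on a finger pad.
Only numpy, scipy, OpenCV 4.12 (cv2) and the standard library are available. Lean on these libraries where they do the work, as an engineer would, in place of code of your own. Each camera call takes 0.05 s, during which the arm holds its last target. There are 200 camera calls.

TASK

The hinge pin of the tart press has worked its way out. Push it gently back in by its head until it stops, then take the R-clip from its holder and push its straight leg down through the cross hole in the pin's other end until the bow springs over the pin and the clip sits fully home, and let go. Do not use force on the press, the pin or the clip once something has stopped, and leave the bowl, the bottle and the brush where they are.

Things in the scene. Friction and masses are not known exactly. Their poses are not given: they have to be found in the camera images.
- press: White bench press for tart shells, fixed. Origin on the table under the middle of its fork, z up. Base 380 x 130 x 12 mm, x = -65 to 315 mm. Fork: two grey cheeks 36 mm wide (x), 10 mm thick (y), outer faces at y = +22 and -22 mm, tops 128 mm high. Between them an aluminium arm (24 mm high, 22 wide, level with the pin) runs to +x. A brass hinge pin lies along y through both cheeks.
- bore (a point): Middle of the fork on the pin's axis, 110 mm above the table; axes as press. Pin: head (30 mm across, 8 mm thick) on the +y side; shank 20 mm across, 91 mm long under the head. The upright cross hole near its -y end is 7.5 mm square, right through, its centre 80 mm from the head's underside, 11 mm from the end. The pin rolls freely up to 0.1 rad either way; the leg straightens it.
- head_cheek (a point): Point on the pin's axis in the outer face of the +y cheek; axes as press. The head is on this side. The pin stops dead on a collar inside whose place is not known: when home, the underside of the head stands 3 to 27 mm out from this face. This has to be felt or seen.
- cheek (a point): Point on the pin's axis in the outer face of the -y cheek; axes as press. The drilled end comes out here towards -y. With the pin home the hole's centre stands 9 to 33 mm out from this face: 36 mm less the gap under the head at the other cheek. It has to be felt or seen.
- pin (a joint): How far (m) the pin is drawn out from home towards +y: 0 = home against its stop, 0.035 to 0.043 at the start. It slides with about 4 N of friction.
- holder: White plastic holder fixed to the table: foot 84 x 60 mm, block 70 x 44 mm, top 56 mm high, with an upright slot 30 x 8 mm in which the clip's leg and bow hang. Origin on the table under the clip's leg; the slot lies along its x.
- clip_grip (a point): Centre of the orange moulded grip of the R-clip: 32 mm wide (clip x), 14 mm thick (clip y), 36 mm high; clip z up. Below it a neck 32 x 12 mm ends in a flat shoulder 34 mm below this point, which rests on the holder's top at the start. The clip goes onto the pin from above, its x across the pin, bow on either side. Home: this point 44 mm above the pin's axis. Loose, about 60 g.
- clip_shoulder (a point): Centre of the flat underside of the clip's neck; the leg starts here. On the clip's +x side hangs the sprung bow (5 mm wire): narrowest 21 mm below here, its wire 6.5 mm from the leg's axis, which must open to 10 mm to pass the pin; it flares out to its end 36 mm below. About 20 N or less pushes it over; home is when this shoulder rests on the pin's top.
- clip_tip (a point): Tip of the clip's straight steel leg: 5 mm thick, its end tapered to 3 mm over the last 2 mm, 42 mm below the shoulder and 76 mm straight below the centre of the grip; axes as the clip.
- bow (a joint): How far (rad) the clip's bow is sprung open: 0 = closed (as parked and when home), about 0.1 as it passes the widest part of the pin.
- bowl: White bowl, 110 mm across, 50 mm high, bystander; origin under its middle.
- bottle: Blue bottle, 64 mm across, 160 mm high, bystander; origin under its middle.
- brush: Pastry brush 180 mm long lying on the table, bystander.
Mind the look-alikes: they are no part of the job. Of the things like the part that bears clip_grip, leave any that is turquoise; of the rest the larger one is meant.

How it is judged:
On the way, in this order (a step that is already met when the one before it is completed fails the run):
1. the pin is pushed home against its stop (value of joint pin below 0.002 m), for 0.2 s.
2. the clip's leg is through the pin and its bow has sprung over (z of clip_tip in the frame of cheek below -0.0285 m and x of clip_tip in the frame of cheek between -0.011 and 0.011 m and y of clip_tip in the frame of cheek between -0.043 and -0.005 m and value of joint bow below 0.04 rad), for 0.2 s.
At the end, for the whole second after the job is handed in: Pin within 3 mm of home; the clip's leg through the cross hole (tip 28.5 mm or more below the pin's axis, within 11 mm of it sideways, 5 to 38 mm out from the cheek); the bow sprung shut under the pin (under 0.04 rad); the clip upright within 0.35 rad, at rest and let go (value of joint pin below 0.003 m and z of clip_tip in the frame of cheek below -0.0285 m and x of clip_tip in the frame of cheek between -0.011 and 0.011 m and y of clip_tip in the frame of cheek between -0.038 and -0.005 m and angle between clip_grip's own z axis and vertical below 0.35 rad and value of joint bow below 0.04 rad and linear speed of clip below 0.02 m/s); the robot touches nothing.
It fails at once if the press or its pin is pushed by the gripper with more than 40 N (contact force between the fingers and press above 40 N).
It fails at once if the clip is forced against the pin or the press with more than 40 N (contact force between clip and press above 40 N).
It fails at once if the bowl is moved (distance of bowl from where it was at the start of the episode above 0.03 m).
It fails at once if the bottle is moved (distance of bottle from where it was at the start of the episode above 0.03 m).
It fails at once if the brush is moved (distance of brush from where it was at the start of the episode above 0.03 m).
It also fails if it takes over 54 s, if anything falls off the work surface, if the arm or the gripper's body presses on something with over 40 N, if the wrist force passes 120 N, or if a joint passes its speed limit or range.

## Working session

There is one attempt and no reset: what is moved stays moved. The work goes in short steps, Python scripts to look and compute and a tool call to move; the robot and the scene stay as the last step left them, time stands still between calls to the robot, and variables do not carry over. Pictures are saved under pics/ and viewed, at most 10 in all, crops included, and the job is handed in when it is done.

Besides the shell and the picture viewer there is one more tool, called after ">>>" as name([rows], argument=value, ...), one row to a line, values as JSON. send_rows: Moves the arm, as the interface text tells. Its arguments: {"type":"object","properties":{"deltas":{"type":"array"},"grip_force":{"type":"number"}},"required":["deltas"]}

```bash
mkdir -p pics; python3 - <<'E'
from plant import r, imaging, spotter
import cv2, numpy as np
s=r.read_state(); print(s)
ims=[]
for c in ("scene","top"):
    im=imaging.camera(c); cv2.imwrite(f"pics/{c}0.png",im)
    i=imaging.camera_info(c); print(c,i)
    for n in ("press","pin","holder","clip_grip","bowl","bottle","brush"):
        print(n,[(np.round(d["pixel"]).tolist(),round(d["p"],2)) for d in spotter.find_in(c,n)])
E
```

```text
{'clock': 0.0, 'joint_positions': array([-1.36901632e+00,  2.76583120e-01,  1.50613723e+00, -1.62571884e-05,
        1.36071410e+00, -1.20981286e-01]), 'dq': array([-0.00014504,  0.00174895,  0.00048544,  0.00070467,  0.00186976,
        0.00240979]), 'joint_efforts': array([-4.17720112e-04, -4.16777337e+01, -2.45804483e+01, -5.05771425e-05,
        1.08003381e-02,  3.64066341e-05]), 'position': array([ 0.18228284, -0.54482334,  0.25544482]), 'tcp_rot': array([-3.13976240e+00, -2.06501855e-04,  3.22764509e-01]), 'force': array([ 0.64086968, -0.84038125, -0.16446674]), 'torque': array([-0.01674999, -0.00932366, -0.00535786]), 'gripper_force': 0.0, 'finger_gap': 0.9984567684203515}
scene {'fx': 416.8844951033035, 'fy': 416.8844951033035, 'cx': 282.3215921685767, 'cy': 207.84014561460788, 'origin': array([0.99156351, 0.54872016, 0.66749894]), 'attitude': array([-2.23038012, -0.01669943,  2.49841075])}
press [([233.0, 236.0], 0.75)]
pin [([302.0, 207.0], 0.8)]
holder [([234.0, 183.0], 0.76), ([234.0, 241.0], 0.7), ([234.0, 163.0], 0.56)]
clip_grip [([245.0, 160.0], 0.65), ([233.0, 165.0], 0.47)]
bowl [([410.0, 313.0], 0.88)]
bottle [([369.0, 371.0], 0.94)]
brush [([178.0, 183.0], 0.8), ([235.0, 167.0], 0.51)]
top {'fx': 408.7479074018715, 'fy': 408.7479074018715, 'cx': 278.9736679563987, 'cy': 213.73787610347674, 'origin': array([ 0.45399822, -0.02384522,  1.02208036]), 'attitude': array([-3.05365913e+00,  3.08355973e-04, -1.54795206e+00])}
press [([298.0, 183.0], 0.9)]
pin [([302.0, 184.0], 0.58), ([264.0, 225.0], 0.5)]
holder [([377.0, 223.0], 0.83)]
clip_grip [([429.0, 264.0], 0.9), ([379.0, 283.0], 0.81), ([391.0, 222.0], 0.66)]
bowl [([303.0, 185.0], 0.6), ([140.0, 227.0], 0.58)]
bottle [([123.0, 160.0], 0.95)]
brush [([423.0, 179.0], 0.83)]
```

View pics/scene0.png

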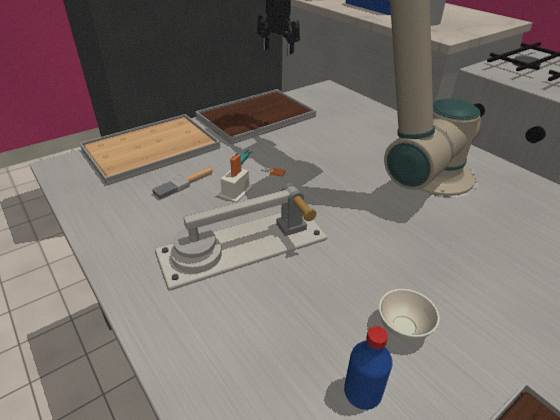

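View pics/top0.png

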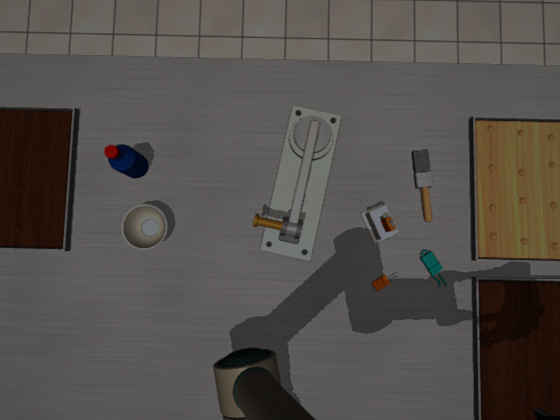

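Clip candidates in the top image: orange clip upright in the holder (389,223), small orange one lying at (382,282), and turquoise one at (431,262). By the description it should be the one in the holder. A close crop will check that.

```bash
python3 - <<'E'
import cv2
im=cv2.imread("pics/top0.png")
cv2.imwrite("pics/c1.png",cv2.resize(im[97:297,240:450],None,fx=3,fy=3,interpolation=cv2.INTER_CUBIC))
E
```

```text
(no output)
```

View pics/c1.png

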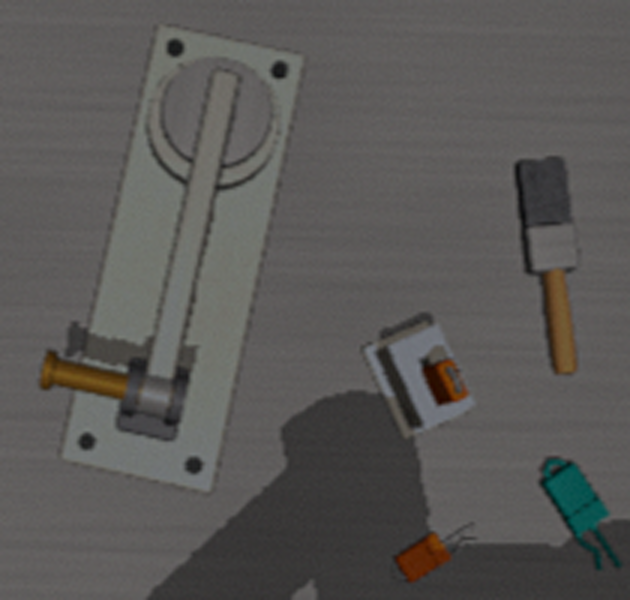

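The holder clip at crop (446,381) is the larger orange one, so it's the target. The small orange at crop (425,557) and the turquoise at (575,500) stay put. Press base corners in the crop are (158,25), (304,57), (212,492) and (62,457). The pin head is at (48,370), on the +y side.

```bash
cat > h.py <<'E'
from plant import r, imaging, spotter
import numpy as np, cv2
from scipy.spatial.transform import Rotation as R
def cam(n):
    i=imaging.camera_info(n); return i,R.from_euler('xyz',i["attitude"]).as_matrix()
def toplane(n,px,z,c=None):
    i,A=c or cam(n); px=np.atleast_2d(px).astype(float)
    d=np.c_[(px[:,0]-i["cx"])/i["fx"],(px[:,1]-i["cy"])/i["fy"],np.ones(len(px))]@A.T
    o=np.array(i["origin"]); return o+d*((z-o[2])/d[:,2])[:,None]
def proj(n,P,c=None):
    i,A=c or cam(n); q=(np.atleast_2d(P)-i["origin"])@A
    return np.c_[q[:,0]/q[:,2]*i["fx"]+i["cx"],q[:,1]/q[:,2]*i["fy"]+i["cy"]]
def fit(P,Q): # planar rigid Q = Rz P + t
    P=np.array(P)[:,:2];Q=np.array(Q)[:,:2];p=P-P.mean(0);q=Q-Q.mean(0)
    a=np.arctan2((p[:,0]*q[:,1]-p[:,1]*q[:,0]).sum(),(p*q).sum())
    c,s=np.cos(a),np.sin(a);M=np.array([[c,-s],[s,c]]);t=Q.mean(0)-M@P.mean(0)
    return a,t,np.abs(P@M.T+t-Q).max()
E
python3 - <<'E'
from h import *
off=lambda p:np.array(p)/3+[240,97]-0.33
C=toplane("top",off([(158,25),(304,57),(212,492),(62,457)]),.012)
print(C.round(4)); print(fit([(.315,.065),(.315,-.065),(-.065,-.065),(-.065,.065)],C))
print("head",toplane("top",off([(48,370)]),.11))
a,t,_=fit([(.315,.065),(.315,-.065),(-.065,-.065),(-.065,.065)],C)
# holder block outline: corners of block top in crop
H=toplane("top",off([(372,346),(413,435),(475,402),(433,315)]),.03);print("holder",H.round(4))
g=toplane("top",off([(446,381)]),.10);print("grip",g)
im=cv2.imread("pics/top0.png");hsv=cv2.cvtColor(im,cv2.COLOR_BGR2HSV)
m=((hsv[...,0]<12)&(hsv[...,1]>150)&(hsv[...,2]>60)).astype(np.uint8)
n,l,st,ce=cv2.connectedComponentsWithStats(m)
for k in range(1,n):
    if st[k,4]>20: print(st[k],ce[k],cv2.minAreaRect(np.argwhere(l==k)[:,::-1].astype(np.float32)))
i,A=cam("wrist");print(i)
s=r.read_state();T=R.from_euler('xyz',s["tcp_rot"]).as_matrix();print("wristcam in tcp",T.T@(i["origin"]-s["position"]),(T.T@A).round(3))
E
```

```text
[[ 0.821  -0.0491  0.012 ]
 [ 0.796  -0.173   0.012 ]
 [ 0.4291 -0.1011  0.012 ]
 [ 0.4548  0.0224  0.012 ]]
(np.float64(-0.1939819715791244), array([ 0.50258681, -0.05110958]), np.float64(0.0034954023139601165))
head [[0.51912425 0.0300697  0.11      ]]
holder [[ 0.5504 -0.2278  0.03  ]
 [ 0.479  -0.2612  0.03  ]
 [ 0.5068 -0.3113  0.03  ]
 [ 0.5769 -0.2774  0.03  ]]
grip [[ 0.51837622 -0.2692697   0.1       ]]
[105 145  13  13 129] [110.7751938  150.96899225] ((111.0, 151.0), (12.0, 12.0), 90.0)
[372 276  18  15 128] [380.078125 283.40625 ] ((380.6538391113281, 282.73077392578125), (9.707252502441406, 15.808955192565918), 56.30992889404297)
{'fx': 318.64507432854623, 'fy': 318.64507432854623, 'cx': 278.6415316995482, 'cy': 209.3305494830229, 'origin': array([ 0.24953755, -0.52253286,  0.3741801 ]), 'attitude': array([ 2.85660442e+00,  6.11868475e-04, -1.24756278e+00])}
wristcam in tcp [ 0.07088527 -0.00030286 -0.11781613] [[ 0.    -0.96  -0.281]
 [ 1.     0.001 -0.001]
 [ 0.001 -0.281  0.96 ]]
```

>>> send_rows([
  [0,[0,0,0],[0,0,0.1034]],
  [0,[0,0,0],[0,0,0.1034]],
  [0,[0,0,0],[0,0,0.1034]],
  [0,[0,0,0],[0,0,0.1034]],
  [0,[0,0,0],[0,0,0.1034]],
  [0,[1.2,-3.75,0],[0,0,0]],
  [0,[1.2,-3.75,0],[0,0,0]],
  [0,[1.2,-3.75,0],[0,0,0]],
  [0,[1.2,-3.75,0],[0,0,0]],
  [0,[1.2,-3.75,0],[0,0,0]],
  [0,[1.2,-3.75,0],[0,0,0]],
  [0,[1.2,-3.75,0],[0,0,0]],
], grip_force=80)

```text
clock: 1.8
position: [0.3159, -0.3023, 0.2565]
tcp_rot: [3.141, -0.001, -0.195]
force: [1.1, 0.3, 0.2]
finger_gap: -0.001
gripper_force: 0.0
```

>>> send_rows([
  [0,[1.2,-3.75,0],[0,0,0]],
  [0,[1.2,-3.75,0],[0,0,0]],
  [0,[1.2,-3.75,0],[0,0,0]],
  [0,[1.2,-3.75,0],[0,0,0]],
  [0,[1.2,-3.75,0],[0,0,0]],
  [0,[1.2,-3.75,0],[0,0,0]],
  [0,[1.2,-3.75,0],[0,0,0]],
  [0,[1.2,-3.75,0],[0,0,0]],
  [0,[1.2,-3.75,0],[0,0,0]],
  [0,[1.2,-3.75,0],[0,0,0]],
  [0,[1.2,-3.75,0],[0,0,0]],
  [0,[0,0,0],[0,0,0]],
])

```text
clock: 2.8
position: [0.5278, 0.0812, 0.2562]
tcp_rot: [-3.137, -0.003, -0.189]
force: [0.2, -0.6, 0.4]
finger_gap: -0.0
gripper_force: 0.0
```

>>> send_rows([
  [0,[0,0,3.3],[0,0,0]],
  [0,[0,0,3.3],[0,0,0]],
  [0,[0,0,3.3],[0,0,0]],
  [0,[0,0,3.2],[0,0,0]],
  [0,[0,0.8,0],[0,0,0]],
  [0,[0,0.8,0],[0,0,0]],
  [0,[0,0.4,0],[0,0,0]],
  [0,[0,0.3,0],[0,0,0]],
  [0,[0,0.3,0],[0,0,0]],
  [0,[0,0.3,0],[0,0,0]],
])

```text
clock: 3.63
position: [0.5205, 0.0471, 0.1272]
tcp_rot: [-3.139, -0.004, -0.196]
force: [0.3, 4.0, 1.3]
finger_gap: -0.003
gripper_force: 2.2
```

```bash
python3 - <<'E'
from h import *
print(r.read_state()["force"])
cv2.imwrite("pics/w1.png",imaging.camera("wrist"))
E
```

```text
[0.34570273 4.0246801  1.3007927 ]
```

View pics/w1.png

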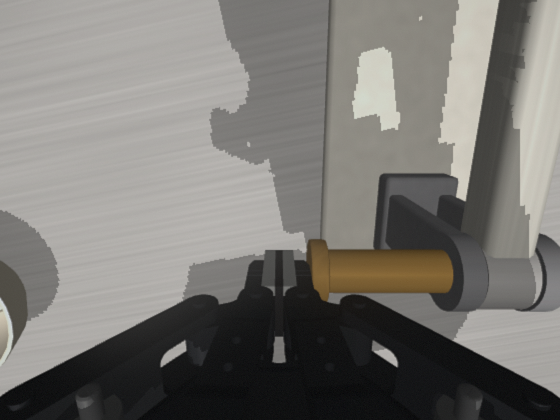

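The wrist image shows the closed fingers against the pin head at (318,268), with 4 N of sliding friction. I'll push on.

>>> send_rows([
  [0,[0,0.4,0],[0,0,0]],
  [0,[0,0.4,0],[0,0,0]],
  [0,[0,0.4,0],[0,0,0]],
  [0,[0,0.4,0],[0,0,0]],
  [0,[0,0.4,0],[0,0,0]],
  [0,[0,0.4,0],[0,0,0]],
  [0,[0,0.3,0],[0,0,0]],
  [0,[0,0.3,0],[0,0,0]],
])

```text
clock: 4.35
position: [0.5133, 0.017, 0.1253]
tcp_rot: [3.142, -0.0, -0.194]
force: [2.5, 4.8, 3.6]
finger_gap: -0.0
gripper_force: 2.2
```

>>> send_rows([
  [0,[0,0.15,0],[0,0,0]],
  [0,[0,0.15,0],[0,0,0]],
])

```text
clock: 4.52
position: [0.5126, 0.0142, 0.1252]
tcp_rot: [3.142, 0.0, -0.194]
force: [2.9, 3.5, 3.2]
finger_gap: 0.002
gripper_force: 2.1
```

>>> send_rows([
  [0,[0,0.12,0],[0,0,0]],
  [0,[0,0.12,0],[0,0,0]],
])

```text
clock: 4.68
position: [0.5122, 0.012, 0.1252]
tcp_rot: [3.142, -0.0, -0.194]
force: [1.9, 3.9, 2.3]
finger_gap: -0.001
gripper_force: 2.1
```

>>> send_rows([
  [0,[0,0.1,0],[0,0,0]],
  [0,[0,0.1,0],[0,0,0]],
])

```text
clock: 4.85
position: [0.5118, 0.0101, 0.1253]
tcp_rot: [3.142, -0.0, -0.194]
force: [2.6, 4.2, 2.3]
finger_gap: -0.001
gripper_force: 2.1
```

>>> send_rows([
  [0,[0,0.1,0],[0,0,0]],
  [0,[0,0.1,0],[0,0,0]],
])

```text
clock: 5.02
position: [0.5114, 0.0083, 0.1253]
tcp_rot: [-3.141, -0.0, -0.194]
force: [2.8, 7.4, 3.1]
finger_gap: 0.001
gripper_force: 3.9
```

>>> send_rows([
  [0,[0,0.1,0],[0,0,0]],
])

```text
clock: 5.1
position: [0.5114, 0.0082, 0.1254]
tcp_rot: [-3.139, -0.0, -0.195]
force: [3.0, 9.1, 3.2]
finger_gap: 0.0
gripper_force: 5.0
```

>>> send_rows([
  [0,[0,0.1,0],[0,0,0]],
])

```text
clock: 5.18
position: [0.5114, 0.0081, 0.1254]
tcp_rot: [-3.137, -0.0, -0.196]
force: [4.0, 11.1, 4.6]
finger_gap: -0.001
gripper_force: 6.4
```

>>> send_rows([
  [0,[0,0,0],[0,0,0]],
  [0,[0,0,0],[0,0,0]],
  [0,[0,-1,0],[0,0,0]],
  [0,[0,-1,0],[0,0,0]],
  [0,[0,0,-3],[0,0,0]],
  [0,[0,0,-3],[0,0,0]],
  [0,[0,1.6,-3.5],[0,0,0]],
  [0,[0,3.7,0],[0,0,0]],
  [0,[0,3.7,0],[0,0,0]],
  [0,[0.2,3.5,0],[0,0,0]],
  [60,[0,0,0],[0,0,0]],
  [60,[0,0,0],[0,0,0]],
])

```text
clock: 6.18
position: [0.4915, -0.0986, 0.2196]
tcp_rot: [3.14, 0.003, -0.197]
force: [0.1, 0.8, 0.3]
finger_gap: 0.274
gripper_force: 0.0
```

```bash
python3 - <<'E'
from h import *
s=r.read_state();print(s["position"],s["tcp_rot"])
c=cam("wrist");im=imaging.camera("wrist");cv2.imwrite("pics/w2.png",im)
print(imaging.camera_info("wrist")["origin"].tolist(),imaging.camera_info("wrist")["attitude"].tolist())
a=-.194;M=np.array([[np.cos(a),-np.sin(a)],[np.sin(a),np.cos(a)]]);
w=np.r_[np.array([.5026,-.0511])+M@[0,-.0427],.12];print(w,proj("wrist",w,c))
cv2.imwrite("pics/top1.png",imaging.camera("top"))
u=proj("wrist",w,c)[0].astype(int)
x0=min(max(u[0]-100,0),360);y0=min(max(u[1]-75,0),270);print(x0,y0)
cv2.imwrite("pics/w2c.png",cv2.resize(im[y0:y0+150,x0:x0+200],None,fx=4,fy=4,interpolation=cv2.INTER_CUBIC))
E
```

```text
[ 0.49148893 -0.09860632  0.21960488] [ 3.14049796e+00  2.79441677e-03 -1.97373803e-01]
[0.5614941494875589, -0.11099627138146442, 0.33720884827260933] [2.8537332890844294, -0.0003984503815666063, -1.7661163785522627]
[ 0.49436806 -0.09299899  0.12      ] [[270.19625856 216.0745014 ]]
170 141
```

View pics/w2c.png

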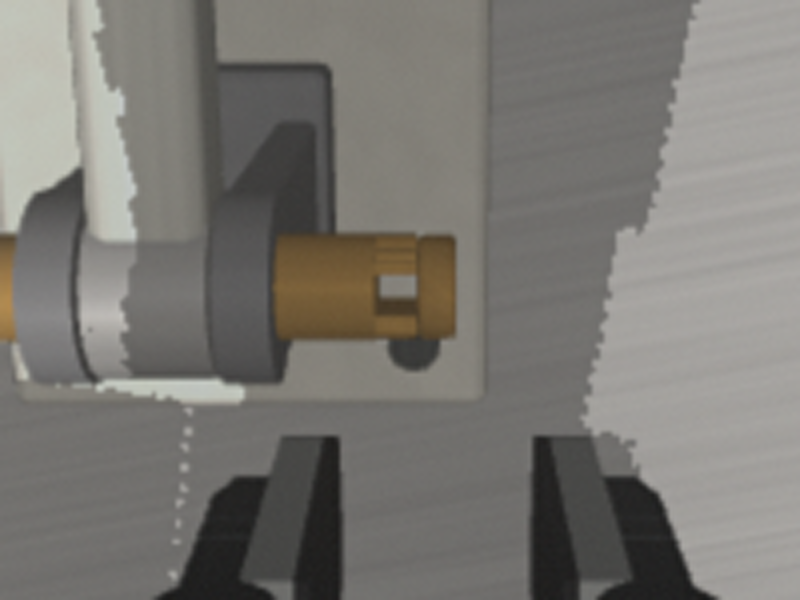

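The hole is at crop (397,295), i.e. pixel (268.9, 214.5). The pin silhouette spans rows 236–337, so the axis is at row 212.3, and the hole sits about 21 mm from the cheek. That matches what I felt when pushing.

```bash
python3 - <<'E'
from h import *
c=({**imaging.camera_info("wrist"),"origin":np.array([0.5614941494875589, -0.11099627138146442, 0.33720884827260933])},R.from_euler('xyz',[2.8537332890844294, -0.0003984503815666063, -1.7661163785522627]).as_matrix())
A=toplane("wrist",[(268.9,212.3)],.110,c)[0];B=toplane("wrist",[(268.9,212.3)],.12,c)[0]
print("axis plane",A,"hole at top",B)
P=toplane("wrist",[(268.9,214.5)],.119,c)[0];print("hole rim",P)
# pin line direction from this view: left cheek end vs right end on axis
q=toplane("wrist",[(170+5/4,141+286/4-.4),(170+450/4,141+286.5/4-.4)],.11,c);d=q[0]-q[1];print("pin dir yaw",np.arctan2(-d[0],d[1]))
# top view check of hole from pin end
im=cv2.imread("pics/top1.png");print(proj("top",[P]))
u=proj("top",[P])[0].astype(int)
a=cv2.resize(im[u[1]-25:u[1]+25,u[0]-30:u[0]+30],None,fx=8,fy=8,interpolation=cv2.INTER_CUBIC);cv2.imwrite("pics/t1c.png",a)
E
```

```text
axis plane [ 0.49462831 -0.09045467  0.11      ] hole at top [ 0.49757124 -0.09135875  0.12      ]
hole rim [ 0.49566004 -0.09093384  0.119     ]
pin dir yaw -0.19661693310014122
[[309.88739707 231.54504361]]
```

>>> send_rows([
  [50,[1.19,3.25,0],[0,0,0]],
  [50,[1.19,3.25,0],[0,0,0]],
  [50,[1.19,3.25,0],[0,0,0]],
  [50,[1.19,3.25,0],[0,0,0]],
  [50,[1.19,3.25,0],[0,0,0]],
  [50,[0,0,0],[0,0,-0.106]],
  [50,[0,0,0],[0,0,-0.106]],
  [50,[0,0,0],[0,0,-0.106]],
  [50,[0,0,0],[0,0,-0.106]],
  [50,[0,0,0],[0,0,-0.106]],
  [50,[0,0,0],[0,0,-0.104]],
  [50,[0,0,0],[0,0,0]],
])

```text
clock: 7.28
position: [0.5201, -0.2664, 0.2198]
tcp_rot: [-3.14, 0.001, 0.444]
force: [0.1, 0.2, -0.1]
finger_gap: 0.503
gripper_force: 0.0
```

```bash
python3 - <<'E'
from h import *
s=r.read_state();print(s["position"],s["tcp_rot"])
c=cam("wrist");im=imaging.camera("wrist");cv2.imwrite("pics/w3.png",im)
for n in("clip_grip","holder"):
    for d in spotter.outline_of("wrist",n):
        g=d["region"].astype(np.uint8); print(n,d["p"],d["pixel"],g.sum(),cv2.minAreaRect(np.argwhere(g)[:,::-1].astype(np.float32)))
print(c[0]["origin"].tolist(),c[0]["attitude"].tolist())
cv2.imwrite("pics/w3c.png",cv2.resize(im[140:290,180:380],None,fx=4,fy=4,interpolation=cv2.INTER_CUBIC))
E
```

```text
[ 0.52010153 -0.26635702  0.2197808 ] [-3.14035021e+00  9.57241558e-04  4.43836776e-01]
clip_grip 0.67 [284.0, 209.2] 970 ((284.448486328125, 207.04083251953125), (60.1370735168457, 18.362062454223633), 88.49256896972656)
clip_grip 0.66 [243.9, 293.8] 497 ((254.0, 293.5), (23.0, 42.0), 90.0)
holder 0.89 [282.9, 177.6] 4205 ((282.48492431640625, 184.96726989746094), (59.259490966796875, 89.0182113647461), 1.847610354423523)
[0.5841801981965851, -0.2356841089613674, 0.3375287124259783] [2.855753809992832, 0.002231386957541437, -1.1265618828012933]
```

View pics/w3c.png

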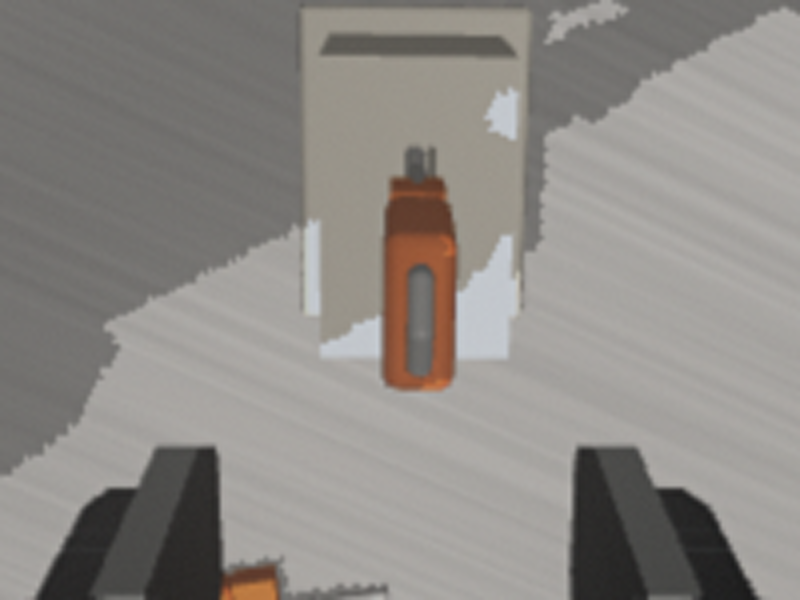

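The grip's top face has its centre at crop (419,311), which is pixel (284.4,217.5). It is aligned with the tool, and the bow is on the camera side.

```bash
python3 - <<'E'
from h import *
c=({**imaging.camera_info("wrist"),"origin":np.array([0.5841801981965851, -0.2356841089613674, 0.3375287124259783])},R.from_euler('xyz',[2.855753809992832, 0.002231386957541437, -1.1265618828012933]).as_matrix())
g=toplane("wrist",[(284.4,217.5)],.107,c)[0];print(g)
s=r.read_state();T=R.from_euler('xyz',s["tcp_rot"]).as_matrix();print(s["position"],s["tcp_rot"],T.T@(g-s["position"]))
E
```

```text
[ 0.51882688 -0.27106556  0.107     ]
[ 0.51999404 -0.26705574  0.22002847] [-3.14101307e+00  5.15606394e-04  4.39022810e-01] [-0.00270259  0.00319896  0.11302804]
```

>>> send_rows([
  [50,[-0.27,0.32,0],[0,0,0]],
  [50,[0,0,3.5],[0,0,0]],
  [50,[0,0,3.5],[0,0,0]],
  [50,[0,0,3.0],[0,0,0]],
  [50,[0,0,2.2],[0,0,0]],
  [50,[0,0,0],[0,0,0]],
  [10,[0,0,0],[0,0,0]],
  [0,[0,0,0],[0,0,0]],
  [0,[0,0,0],[0,0,0]],
  [0,[0,0,0],[0,0,0]],
  [0,[0,0,0],[0,0,0]],
], grip_force=80)

```text
clock: 8.35
position: [0.5197, -0.2729, 0.1001]
tcp_rot: [3.138, -0.002, 0.44]
force: [0.7, -0.2, 3.7]
finger_gap: 0.149
gripper_force: 78.7
```

>>> send_rows([
  [0,[0,0,-2.5],[0,0,0]],
  [0,[0,0,-2.5],[0,0,0]],
  [0,[0,0,-3.2],[0,0,0]],
  [0,[0,0,-3.2],[0,0,0]],
  [0,[0,0,-3.2],[0,0,0]],
  [0,[0,0,0],[0,0,0.105]],
  [0,[0,0,0],[0,0,0.106]],
  [0,[0,0,0],[0,0,0.106]],
  [0,[0,0,0],[0,0,0.106]],
  [0,[0,0,0],[0,0,0.106]],
  [0,[0,0,0],[0,0,0.106]],
  [0,[0,0,0],[0,0,0]],
])

```text
clock: 9.35
position: [0.5186, -0.2722, 0.245]
tcp_rot: [3.141, -0.001, -0.197]
force: [-0.7, 0.4, -1.0]
finger_gap: 0.152
gripper_force: 78.7
```

>>> send_rows([
  [0,[-1.18,-3.46,0],[0,0,0]],
  [0,[-1.18,-3.46,0],[0,0,0]],
  [0,[-1.18,-3.46,0],[0,0,0]],
  [0,[-1.18,-3.46,0],[0,0,0]],
  [0,[-1.16,-3.45,0],[0,0,0]],
  [0,[0,0,1.0],[0,0,0]],
  [0,[0,0,0],[0,0,0]],
  [0,[0,0,0],[0,0,0]],
])

```text
clock: 10.02
position: [0.4945, -0.0913, 0.2344]
tcp_rot: [3.141, -0.0, -0.193]
force: [0.1, -0.1, -0.7]
finger_gap: 0.154
gripper_force: 78.8
```

```bash
python3 - <<'E'
from h import *
s=r.read_state();print(s["position"],s["tcp_rot"])
a=imaging.camera("wrist")
b=imaging.camera("scene")
p=s["position"];T=R.from_euler('xyz',s["tcp_rot"]).as_matrix();tip=p+T@[0,0,.086];print(tip,proj("scene",[tip,[.4947,-.0912,.12]]),proj("wrist",[tip]))
u=proj("scene",[tip])[0].astype(int)
c=cv2.resize(b[u[1]-35:u[1]+40,u[0]-35:u[0]+40],None,fx=7,fy=7,interpolation=cv2.INTER_CUBIC)[:525,:400]
w=cv2.resize(a[130:305,190:323],None,fx=3,fy=3,interpolation=cv2.INTER_CUBIC)
print(u-35);cv2.imwrite("pics/m.png",np.hstack([c[:525],w[:525,:399]]))
E
```

```text
[ 0.49446065 -0.09133016  0.23437873] [ 3.14068233e+00 -1.71772984e-04 -1.92773424e-01]
[ 0.49446015 -0.09140983  0.14837877] [[284.57990827 170.34345306]
 [284.30953803 180.66372221]] [[277.61511782 225.99133776]]
[249 135]
```

View pics/m.png

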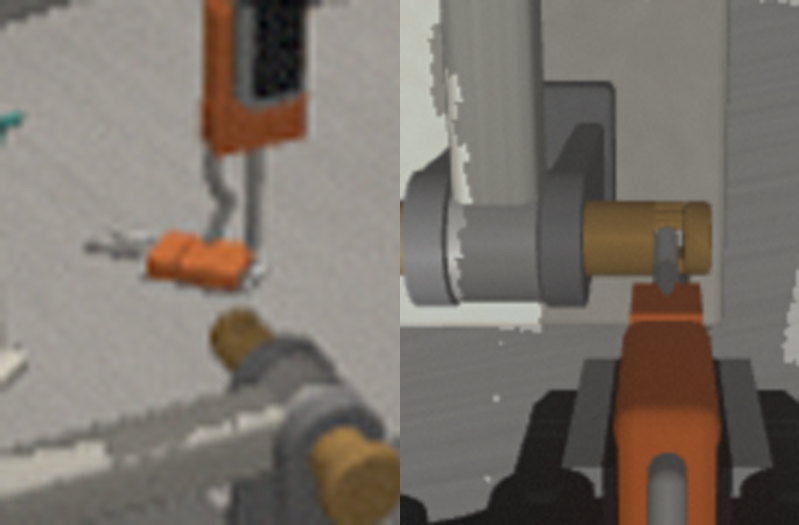

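The wrist view shows the hole at about column 668 and the wire at 666, so the leg needs about 0.7 mm more towards the pin's end. The scene view shows the leg upright with its tip above the pin.

>>> send_rows([
  [0,[0,0.07,1.2],[0,0,0]],
  [0,[0,0,1.0],[0,0,0]],
  [0,[0,0,0.3],[0,0,0]],
  [0,[0,0,0.2],[0,0,0]],
  [0,[0,0,0.2],[0,0,0]],
])

```text
clock: 10.53
position: [0.4945, -0.0924, 0.205]
tcp_rot: [3.142, 0.0, -0.196]
force: [0.9, -0.0, -0.4]
finger_gap: 0.154
gripper_force: 78.8
```

>>> send_rows([
  [0,[0,0,0.2],[0,0,0]],
  [0,[0,0,0.1],[0,0,0]],
])

```text
clock: 10.7
position: [0.4945, -0.092, 0.2023]
tcp_rot: [3.141, -0.0, -0.195]
force: [1.3, 0.6, -0.3]
finger_gap: 0.154
gripper_force: 78.8
```

>>> send_rows([
  [0,[0,0,0.2],[0,0,0]],
  [0,[0,0,0.15],[0,0,0]],
])

```text
clock: 10.87
position: [0.4947, -0.0919, 0.1989]
tcp_rot: [3.141, -0.001, -0.195]
force: [0.3, 0.4, -1.0]
finger_gap: 0.152
gripper_force: 78.8
```

>>> send_rows([
  [0,[0,0,0.2],[0,0,0]],
  [0,[0,0,0.2],[0,0,0]],
])

```text
clock: 11.03
position: [0.4946, -0.0919, 0.1948]
tcp_rot: [3.141, -0.001, -0.195]
force: [0.9, 0.2, -0.2]
finger_gap: 0.146
gripper_force: 78.8
```

The tip is about 11 mm into the hole with no resistance, so I'll continue.

>>> send_rows([
  [0,[0,0,0.2],[0,0,0]],
  [0,[0,0,0.2],[0,0,0]],
  [0,[0,0,0.2],[0,0,0]],
  [0,[0,0,0.2],[0,0,0]],
])

```text
clock: 11.37
position: [0.4945, -0.0919, 0.1866]
tcp_rot: [3.141, -0.0, -0.195]
force: [0.6, 0.2, 0.1]
finger_gap: 0.15
gripper_force: 78.8
```

>>> send_rows([
  [0,[0,0,0.2],[0,0,0]],
  [0,[0,0,0.2],[0,0,0]],
])

```text
clock: 11.53
position: [0.4951, -0.0921, 0.183]
tcp_rot: [3.141, -0.002, -0.195]
force: [1.9, 0.4, 1.7]
finger_gap: 0.15
gripper_force: 78.9
```

>>> send_rows([
  [0,[0,0,0.2],[0,0,0]],
  [0,[0,0,0.2],[0,0,0]],
])

```text
clock: 11.7
position: [0.4958, -0.0923, 0.1797]
tcp_rot: [3.141, -0.004, -0.195]
force: [2.6, -0.6, 1.1]
finger_gap: 0.151
gripper_force: 79.0
```

>>> send_rows([
  [0,[0,0,0.2],[0,0,0]],
  [0,[0,0,0.2],[0,0,0]],
])

```text
clock: 11.87
position: [0.4958, -0.0922, 0.1758]
tcp_rot: [3.141, -0.004, -0.195]
force: [0.8, 0.7, 11.8]
finger_gap: 0.154
gripper_force: 80.2
```

>>> send_rows([
  [0,[0,0,0.2],[0,0,0]],
  [0,[0,0,0.2],[0,0,0]],
])

```text
clock: 12.03
position: [0.4953, -0.0921, 0.1708]
tcp_rot: [3.141, -0.002, -0.195]
force: [3.9, -0.8, 0.3]
finger_gap: 0.152
gripper_force: 78.7
```

>>> send_rows([
  [0,[0,0,0.2],[0,0,0]],
  [0,[0,0,0.1],[0,0,0]],
])

```text
clock: 12.2
position: [0.4943, -0.0918, 0.1672]
tcp_rot: [-3.142, 0.0, -0.195]
force: [3.4, -0.8, 0.1]
finger_gap: 0.153
gripper_force: 78.7
```

>>> send_rows([
  [0,[0,0,0.1],[0,0,0]],
  [0,[0,0,0.1],[0,0,0]],
])

```text
clock: 12.37
position: [0.4942, -0.0918, 0.1654]
tcp_rot: [-3.142, 0.001, -0.195]
force: [2.8, -0.5, 0.3]
finger_gap: 0.157
gripper_force: 78.7
```

>>> send_rows([
  [0,[0,0,0.1],[0,0,0]],
])

```text
clock: 12.45
position: [0.4941, -0.0918, 0.1645]
tcp_rot: [3.142, 0.001, -0.195]
force: [2.7, -1.0, 0.3]
finger_gap: 0.154
gripper_force: 78.7
```

>>> send_rows([
  [0,[0,0,0.05],[0,0,0]],
])

```text
clock: 12.53
position: [0.494, -0.0918, 0.1641]
tcp_rot: [3.142, 0.001, -0.195]
force: [3.0, -1.2, -0.3]
finger_gap: 0.151
gripper_force: 78.7
```

>>> send_rows([
  [0,[0,0,0.1],[0,0,0]],
])

```text
clock: 12.62
position: [0.4941, -0.0918, 0.1633]
tcp_rot: [3.141, 0.001, -0.195]
force: [1.1, 0.9, 4.0]
finger_gap: 0.149
gripper_force: 79.1
```

>>> send_rows([
  [0,[0,0,0.05],[0,0,0]],
])

```text
clock: 12.7
position: [0.4942, -0.0919, 0.1631]
tcp_rot: [3.141, 0.0, -0.195]
force: [1.3, -0.4, 5.0]
finger_gap: 0.15
gripper_force: 79.3
```

>>> send_rows([
  [0,[0,0,0.05],[0,0,0]],
])

```text
clock: 12.78
position: [0.4942, -0.0919, 0.1629]
tcp_rot: [3.141, 0.0, -0.195]
force: [2.0, 1.1, 7.0]
finger_gap: 0.152
gripper_force: 79.6
```

It has stopped at the shoulder, so the clip is home. I'll release and rise.

>>> send_rows([
  [0,[0,0,0],[0,0,0]],
  [0,[0,0,0],[0,0,0]],
  [50,[0,0,0],[0,0,0]],
  [50,[0,0,0],[0,0,0]],
  [50,[0,0,0],[0,0,0]],
  [50,[0,0,0],[0,0,0]],
  [50,[0,0,-1.5],[0,0,0]],
  [50,[0,0,-3],[0,0,0]],
  [50,[0,0,-3],[0,0,0]],
  [50,[0,0,-3],[0,0,0]],
  [50,[0,0,0],[0,0,0]],
  [50,[0,0,0],[0,0,0]],
])

```text
clock: 13.78
position: [0.495, -0.092, 0.2688]
tcp_rot: [3.141, -0.003, -0.195]
force: [-0.9, -0.1, -0.5]
finger_gap: 0.491
gripper_force: 0.0
```

```bash
python3 - <<'E'
from h import *
print(r.read_state()["force"])
a=imaging.camera("wrist");b=imaging.camera("scene")
c=cv2.resize(b[130:250,230:330],None,fx=4,fy=4,interpolation=cv2.INTER_CUBIC)
w=cv2.resize(a[130:290,190:323],None,fx=3,fy=3,interpolation=cv2.INTER_CUBIC)
cv2.imwrite("pics/f.png",np.hstack([c,w]))
E
```

```text
[-0.89558966 -0.06197876 -0.46832469]
```

View pics/f.png

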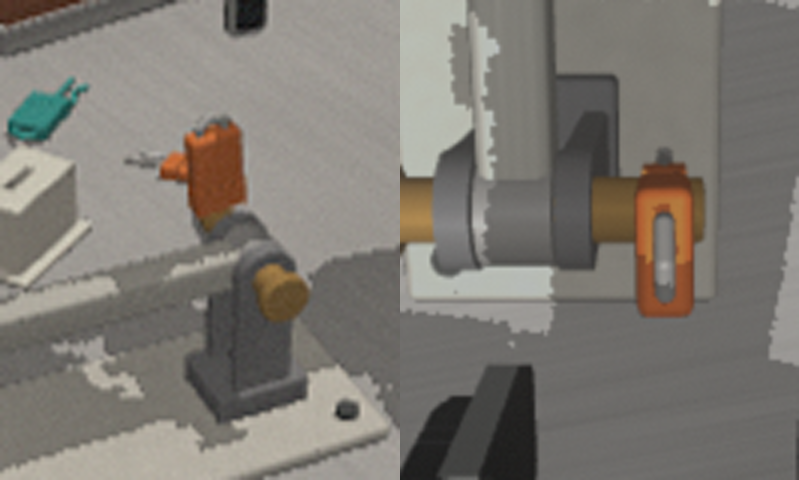

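The clip stands upright on the pin at wrist-crop (665,250), with its shoulder on the pin. The pin head is in at scene-crop (283,293), and the gripper is clear.

```bash
python3 -c "
from plant import r
print(r.hand_in())"
```

```text
the job is handed in; nothing more can be done
None
```

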